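# Unlock and spin-check the grinder wheel, then square up the blanks

### The job

Get the grinding station ready: lift the hanging locking saddle up off its bracket on the grinder head and put it in the black tray, then spin the wheel by hand and take the hand off it, so that it coasts freely by itself for a good two seconds, and leave it to run down to a stop. Lay all the steel squares flat on the tilted plate and let them slide down so that they lie side by side in one closed row along its long lower fence, starting in the low corner. Leave the hammer, the abrasive disc and the can alone.

Things in the scene. Friction and masses are not known exactly. Their poses are not given: they have to be found in the camera images.
- machine: Grinder head, fixed to the bench: a grey housing 210 (x) x 160 (y) mm, 70 mm high, reaching from x = -90 to +120 mm, with a wheel on a vertical spindle on top and an upright bracket beside the wheel. Origin under the wheel's axis at bench height, z up.
- bracket_top (a point): Middle of the top edge of the dark upright bracket plate on the machine, 100 mm from the wheel's axis along the machine's x, 160 mm above the bench. Plate 16 mm thick (x), 50 mm wide (y).
- wheel_axis (a point): Point on the wheel's axis at the top face of its disc, 94 mm above the bench; axes as the machine. A hub nut 24 mm in diameter stands 10 mm up around it.
- rotor: The wheel: steel disc 150 mm in diameter, top face 94 mm above the bench. Three grey abrasive blocks stand 25 mm up on it, each 14 mm radially by 40 mm tangentially, centred 60 mm from the axis at 60, 180 and 300 degrees anticlockwise from its own x axis, with free room between for a fingertip to push one round. Origin on the axis, 82 mm above the bench.
- wheel (a joint): Angle of the wheel against the machine (rad), positive anticlockwise from above, no end stops; at 0 the wheel's x axis points along the machine's (towards the bracket). Undriven; free to turn either way once the saddle is off: pushed to 3 rad/s and released, it coasts about 5 s.
- saddle_tab (a point): Centre of the upright grip tab, 34 (x) x 14 (y) x 36 mm high, of the locking saddle, a loose aluminium part (0.3 kg) hanging astride the bracket; axes as the machine while it hangs. Lift it straight up at least 70 mm to clear the bracket. It can stand on its two legs.
- saddle_mid (a point): Middle of the underside of the saddle's bar (82 x 30 x 10 mm), 28 mm below the tab's centre; rests on the bracket. Two legs reach 56 mm below this point: at x = -40 mm a tongue 14 x 16 mm that hangs between two wheel blocks and stops the wheel turning, at x = +19.5 mm a leg 15 x 50 mm outside the bracket.
- tray: Fixed open black tray 140 (x) x 130 (y) x 30 mm high, walls 4 mm, floor 4 mm. Origin under its centre on the bench.
- nest: Tilted slippery squaring plate of a fixed steel rack. Origin on its face at the low corner, 32 mm above the bench; z is its normal. x climbs (15 degrees) along the short end fence for 115 mm, y climbs (17 degrees) along the long lower fence for 255 mm, so parts slide to the corner. Fences outside the lines x = 0 and y = 0, 8 mm thick, 9 mm high along z; far edges open.
- square0_mid (a point): Centre of a loose plain steel square 1 of up to 5 (some may be absent), 45 x 45 x 15 mm, 0.16 to 0.33 kg; axes along its edges, z its thickness. Starts flat on the bench. All are alike and may take any place in the row.
- square1_mid (a point): Centre of a loose plain steel square 2 of up to 5 (some may be absent), 45 x 45 x 15 mm, 0.16 to 0.33 kg; axes along its edges, z its thickness. Starts flat on the bench. All are alike and may take any place in the row.
- square2_mid (a point): Centre of a loose plain steel square 3 of up to 5 (some may be absent), 45 x 45 x 15 mm, 0.16 to 0.33 kg; axes along its edges, z its thickness. Starts flat on the bench. All are alike and may take any place in the row.
- square3_mid (a point): Centre of a loose plain steel square 4 of up to 5 (some may be absent), 45 x 45 x 15 mm, 0.16 to 0.33 kg; axes along its edges, z its thickness. Starts flat on the bench. All are alike and may take any place in the row.
- square4_mid (a point): Centre of a loose plain steel square 5 of up to 5 (some may be absent), 45 x 45 x 15 mm, 0.16 to 0.33 kg; axes along its edges, z its thickness. Starts flat on the bench. All are alike and may take any place in the row.
- hammer: Bystander: a hammer with a wooden handle, lying on the bench. Leave alone.
- disc: Bystander: a black abrasive disc, 114 mm in diameter, flat on the bench. Leave alone.
- can_mid (a point): Bystander: middle of an upright white can 60 mm in diameter, 130 mm high. Leave alone.
Mind the look-alikes: they are no part of the job. Leave any red look-alike of the part that bears square3_mid alone. What is shaped like the part that bears square0_mid but brown is not meant.

How it is judged:
On the way, in this order (a step that is already met when the one before it is completed fails the run):
1. the saddle is off its bracket, clear of the wheel (horizontal distance between saddle_tab and wheel_axis above 0.16 m), for 0.2 s.
2. the wheel coasts, untouched by the fingers, faster than 0.8 rad/s for 1.5 s ((velocity of joint wheel above 0.8 rad/s or velocity of joint wheel below -0.8 rad/s) and contact force between the fingers and rotor below 0.1 N), for 1.5 s.
At the end, for the whole second after the job is handed in: Every square lies flat on the tilted plate, against the lower fence (4 mm), in a closed row from the low corner (each within 6 mm of a place, any order); the saddle's tab is within 60 mm (x) and 55 mm (y) of the tray's centre, below 105 mm; the wheel has stopped (0.1 rad/s) (x of square0_mid in the frame of nest between 0.0185 and 0.0265 m and z of square0_mid in the frame of nest between 0.0035 and 0.0115 m and (y of square0_mid in the frame of nest between 0.0165 and 0.0285 m or y of square0_mid in the frame of nest between 0.0615 and 0.0735 m or y of square0_mid in the frame of nest between 0.1065 and 0.1185 m or y of square0_mid in the frame of nest between 0.1515 and 0.1635 m or y of square0_mid in the frame of nest between 0.1965 and 0.2085 m) and angle between the z axis of each of square0_mid, square1_mid, square2_mid, square3_mid, square4_mid and the z axis of nest, either way round below 0.1 rad and x of square1_mid in the frame of nest between 0.0185 and 0.0265 m and z of square1_mid in the frame of nest between 0.0035 and 0.0115 m and (y of square1_mid in the frame of nest between 0.0165 and 0.0285 m or y of square1_mid in the frame of nest between 0.0615 and 0.0735 m or y of square1_mid in the frame of nest between 0.1065 and 0.1185 m or y of square1_mid in the frame of nest between 0.1515 and 0.1635 m or y of square1_mid in the frame of nest between 0.1965 and 0.2085 m) and x of square2_mid in the frame of nest between 0.0185 and 0.0265 m and z of square2_mid in the frame of nest between 0.0035 and 0.0115 m and (y of square2_mid in the frame of nest between 0.0165 and 0.0285 m or y of square2_mid in the frame of nest between 0.0615 and 0.0735 m or y of square2_mid in the frame of nest between 0.1065 and 0.1185 m or y of square2_mid in the frame of nest between 0.1515 and 0.1635 m or y of square2_mid in the frame of nest between 0.1965 and 0.2085 m) and x of square3_mid in the frame of nest between 0.0185 and 0.0265 m and z of square3_mid in the frame of nest between 0.0035 and 0.0115 m and (y of square3_mid in the frame of nest between 0.0165 and 0.0285 m or y of square3_mid in the frame of nest between 0.0615 and 0.0735 m or y of square3_mid in the frame of nest between 0.1065 and 0.1185 m or y of square3_mid in the frame of nest between 0.1515 and 0.1635 m or y of square3_mid in the frame of nest between 0.1965 and 0.2085 m) and x of square4_mid in the frame of nest between 0.0185 and 0.0265 m and z of square4_mid in the frame of nest between 0.0035 and 0.0115 m and (y of square4_mid in the frame of nest between 0.0165 and 0.0285 m or y of square4_mid in the frame of nest between 0.0615 and 0.0735 m or y of square4_mid in the frame of nest between 0.1065 and 0.1185 m or y of square4_mid in the frame of nest between 0.1515 and 0.1635 m or y of square4_mid in the frame of nest between 0.1965 and 0.2085 m) and (y of square0_mid in the frame of nest between 0.0165 and 0.0285 m or y of square1_mid in the frame of nest between 0.0165 and 0.0285 m or y of square2_mid in the frame of nest between 0.0165 and 0.0285 m or y of square3_mid in the frame of nest between 0.0165 and 0.0285 m or y of square4_mid in the frame of nest between 0.0165 and 0.0285 m) and (y of square0_mid in the frame of nest between 0.0615 and 0.0735 m or y of square1_mid in the frame of nest between 0.0615 and 0.0735 m or y of square2_mid in the frame of nest between 0.0615 and 0.0735 m or y of square3_mid in the frame of nest between 0.0615 and 0.0735 m or y of square4_mid in the frame of nest between 0.0615 and 0.0735 m) and (y of square0_mid in the frame of nest between 0.1065 and 0.1185 m or y of square1_mid in the frame of nest between 0.1065 and 0.1185 m or y of square2_mid in the frame of nest between 0.1065 and 0.1185 m or y of square3_mid in the frame of nest between 0.1065 and 0.1185 m or y of square4_mid in the frame of nest between 0.1065 and 0.1185 m) and x of saddle_tab in the frame of tray between -0.06 and 0.06 m and y of saddle_tab in the frame of tray between -0.055 and 0.055 m and z of saddle_tab in the frame of tray below 0.105 m and velocity of joint wheel between -0.1 and 0.1 rad/s); the robot touches nothing.
It fails at once if the hammer is disturbed (moved over 30 mm) (distance of hammer from where it was at the start of the episode above 0.03 m).
It fails at once if the disc is disturbed (moved over 30 mm) (distance of disc from where it was at the start of the episode above 0.03 m).
It fails at once if the can is disturbed (moved over 30 mm) (distance of can_mid from where it was at the start of the episode above 0.03 m).
Of square0, square1, square2, square3, square4 only 3 to 5 are there at a start; the rules pass over those that are not, and their reading is None.
At some moment in a run one of square0, square1, square2, square3, square4 may be knocked a few centimetres aside while the robot is not near it.
Once in a run the grip may slacken for a moment while it holds something.
It also fails if it takes over 210 s, if anything falls off the work surface, if the arm or the gripper's body presses on something with over 40 N, if the wrist force passes 120 N, or if a joint passes its speed limit or range.

### The arm

A 7-joint arm with a two-finger parallel gripper is mounted at the origin on the work surface. World frame = base frame: x ahead of the robot, y to its left, z up, the work surface at z = 0. Lengths are in m, angles in rad, forces in N, time in s.
With the tool pointing down it reaches from about 0.425 to 0.825 m from the base axis. Payload 3.6 kg.
Tool frame: the origin (TCP) lies at the very end of the fingers, on their centre line; the grasp point (between the pads) lies 19 mm behind it (robot.grasp_offset is the distance from the TCP to the grasp point, in m); z points along the fingers, y is the direction in which the jaws open and shut (so a half turn about z gives the same grasp; the last joint's range is limited). The gripper opens to 85 mm and grips with 20 to 120 N. Pads are 22 mm wide; open, the fingers measure 114 mm over their backs; the gripper's body (76 mm by 85 mm) begins 54 mm behind the grasp point. The pads swing forward as they close: fully open they stand 13 mm farther back than shut.
Start: joints at [-1.369, 0.615, -0.013, 1.423, 0.008, 1.103, -0.04], TCP at [0.147, 0.633, 0.231] pointing down, gripper open.
Joint ranges: [-3.12, 3.12], [-0.3, 2.06], [-1.34, 1.32], [0.26, 2.42], [-1.36, 4.5], [0.01, 1.98], [-2.84, 2.84]. Speed limits (rad/s): [2.79, 2.79, 3.14, 3.14, 3.14, 3.14, 3.14].

### API

Orientations are given as [roll, pitch, yaw] about the fixed x, y, z axes, in that order (R = Rz(yaw) Ry(pitch) Rx(roll)).
In Python, from station import robot gives the robot as it stands.
- The arm moves only by the tool move_arm, never from a script. Its argument "deltas" is a list of rows, each a list of 7 numbers: the shift along the tool's x, y, z in mm, then the turn, a rotation vector about the tool's x, y, z in rad, then the opening, from 0 (shut) to 1 (fully open). A call has 1 to 8 rows; each row is the pose to reach, as a shift and turn from the pose measured when the call began, along the tool's axes at that moment; what a row does not reach only later rows make up. A row lasts 1/12 s, in which the tool goes at most 41.7 mm and 7.16 degrees, less where a joint would pass 70% of its speed; a pose out of reach is approached as far as the arm can. A call with a gripper value outside its range is refused whole. The fingers move at their own pace and stop on an object; "newtons" is the grip in N (left out, the last holds). Time passes only in rows, so rows that repeat a pose let the fingers close. It gives the time, the measured TCP pose, the force and the opening at its end, in the units of the state.
- robot.sense(): the state, without advancing time (a new reading comes with each control period).
- robot.get_image(name): name is "scene" or "top" or "wrist"; returns a dict with "color" (420x560x3 uint8, red, green, blue), "fx", "fy", "cx", "cy" (pixels), "R" (3x3) and "t" (3): a world point X has camera coordinates R X + t; the wrist camera has in their place "hand_eye" (4x4, takes a point from camera to tool coordinates, whose origin is the TCP and whose axes are the flange's). Camera axes: x right, y down, z forward; pixel columns grow to the right and rows downward; lengths in m; the calibration is good to about 2 mm. A picture is of the moment at which its call begins: read the wrist's pose just before it. There is no depth.
- robot.sign_off(): hands the job in, once; it reports no verdict.
The state is a dict: "time": time; "joint_positions": joint angles; "joint_vel": joint speeds; "tau": joint torques, N m; "position": TCP position; "orientation": TCP orientation; "wrist_force": force on the tool from outside, world axes, zero at the start; "torque": the same for the moment, N m; "finger_gap": finger opening in m.
Only numpy, scipy, OpenCV 4.12 (cv2) and the standard library are available. Lean on these libraries where they do the work, as an engineer would, in place of code of your own. Each camera call takes 0.05 s, during which the arm holds its last target. There are 200 camera calls.

## Working session

There is one attempt and no reset: what is moved stays moved. The work goes in short steps, Python scripts to look and compute and a tool call to move; the robot and the scene stay as the last step left them, time stands still between calls to the robot, and variables do not carry over. Pictures are saved under pics/ and viewed, about 12 in all and at most 16, crops included, and the job is handed in when it is done.

Besides the shell and the picture viewer there is one more tool, called after "Request:" as a command line: name --pt "numbers of a row" for each row, then --argument value for the rest. move_arm: Moves the arm, as the interface text tells. Its arguments: {"type":"object","properties":{"deltas":{"type":"array","items":{"type":"array","items":{"type":"number"}}},"newtons":{"type":"number"}},"required":["deltas"]}

```bash
mkdir -p pics; ls
cat > h.py <<'E'
import numpy as np, cv2, pickle
from scipy.spatial.transform import Rotation as Rn
from station import robot
def snap(name,fn):
    s=robot.sense(); im=robot.get_image(name)
    if "R" not in im:
        T=np.eye(4); T[:3,:3]=Rn.from_euler('xyz',s["orientation"]).as_matrix(); T[:3,3]=s["position"]
        C=np.linalg.inv(T@np.array(im["hand_eye"])); im["R"]=C[:3,:3]; im["t"]=C[:3,3]
    im={k:(np.array(v) if not np.isscalar(v) else v) for k,v in im.items()}
    pickle.dump(im,open(f"pics/{fn}.pkl","wb")); cv2.imwrite(f"pics/{fn}.png",im["color"][:,:,::-1]); return im
def load(fn): return pickle.load(open(f"pics/{fn}.pkl","rb"))
def ray(im,u,v):
    d=im["R"].T@np.array([(u-im["cx"])/im["fx"],(v-im["cy"])/im["fy"],1]); return -im["R"].T@im["t"],d
def atz(im,u,v,z):
    c,d=ray(im,u,v); return c+d*(z-c[2])/d[2]
def tri(*obs):
    A=np.zeros((3,3));b=np.zeros(3)
    for im,u,v in obs:
        c,d=ray(im,u,v); d=d/np.linalg.norm(d); P=np.eye(3)-np.outer(d,d); A+=P;b+=P@c
    x=np.linalg.solve(A,b); return x,[np.round(proj(im,x)-[u,v],1) for im,u,v in obs]
def proj(im,X):
    c=im["R"]@np.array(X)+im["t"]; return np.array([im["fx"]*c[0]/c[2]+im["cx"],im["fy"]*c[1]/c[2]+im["cy"]])
def st():
    s=robot.sense()
    for k in("time","joint_positions","position","orientation","wrist_force","finger_gap"): print(k,np.round(s[k],4))
def to(p,yaw=None,ypitch=None):
    "tool-axis shift mm and rotvec to reach world p with tool down at yaw"
    s=robot.sense(); R=Rn.from_euler('xyz',s["orientation"])
    print("shift",np.round(R.inv().apply(np.array(p)-s["position"])*1000,1),end=" ")
    if yaw is not None:
        G=Rn.from_euler('xyz',[np.pi,0,yaw]); print("rot",np.round((R.inv()*G).as_rotvec(),3))
E
python3 - <<'E'
from h import *
st()
a=snap("scene","s0"); b=snap("top","t0")
for i in(a,b): print(np.round(-i["R"].T@i["t"],3), i["fx"])
E
```

```text
pics
time 0.0
joint_positions [-1.3685  0.6159 -0.0126  1.4249  0.0081  1.1034 -0.0404]
position [0.1472 0.6323 0.2301]
orientation [-3.139   0.      2.9128]
wrist_force [-0.1478 -0.1102  0.3236]
finger_gap 0.0853
[1.149 0.244 0.979] 401.7876950184473
[ 0.402 -0.038  1.143] 446.8642859198655
```

Run:
```python
import cv2
for f in("s0","t0"):
    cv2.imwrite(f"pics/{f}v.png",cv2.resize(cv2.imread(f"pics/{f}.png"),(800,600),interpolation=cv2.INTER_CUBIC))
```

```text
(no output)
```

View pics/s0v.png

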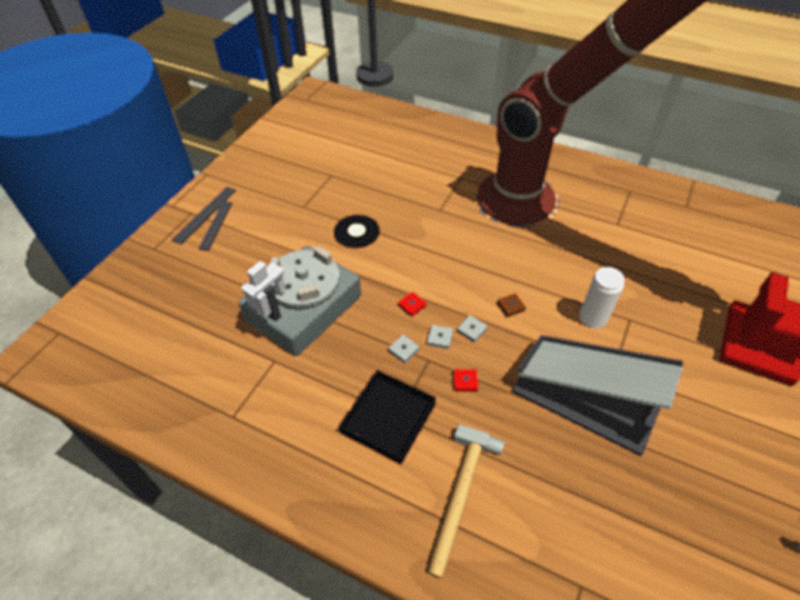

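View pics/t0v.png

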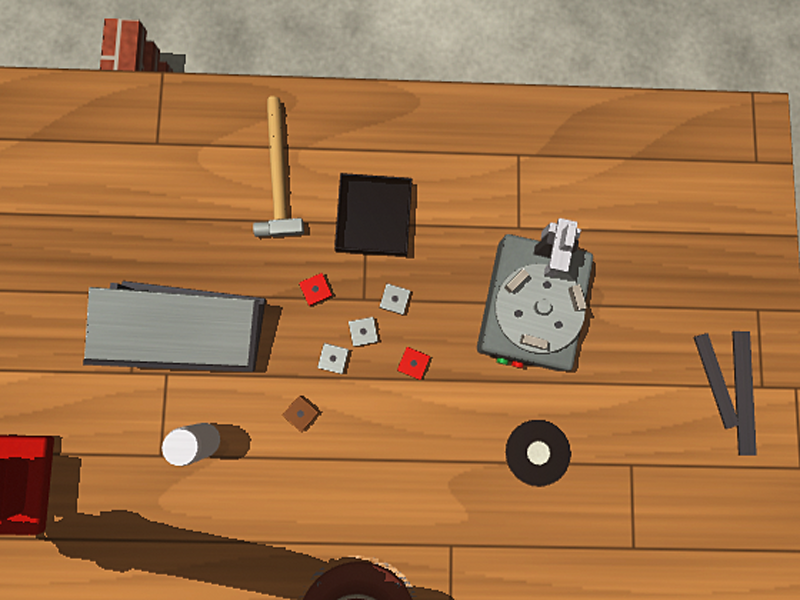

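The pictures show three steel squares (top view (395,299), (364,332), (333,359)). The look-alikes are red squares at (316,290) and (414,363) and a brown one at (301,413). The saddle is at (565,245), the tray at (375,215), and the nest's low corner is at about (260,370). I'll enlarge crops to read them.

Run:
```python
import cv2,numpy as np
t=cv2.imread("pics/t0.png"); s=cv2.imread("pics/s0.png")
# top: columns 50-430 rows 110-320 ; x2
def cr(i,x,y,w,h,k): return cv2.resize(i[y:y+h,x:x+w],None,fx=k,fy=k,interpolation=cv2.INTER_CUBIC)
a=cr(t,50,110,200,160,4); b=cr(t,220,110,200,160,4)
cv2.imwrite("pics/c1.png",a[:600]); cv2.imwrite("pics/c2.png",b[:600])
cv2.imwrite("pics/c3.png",np.vstack([cr(s,160,165,200,75,4),cr(s,280,200,200,75,4)]))
```

```text
(no output)
```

View pics/c1.png

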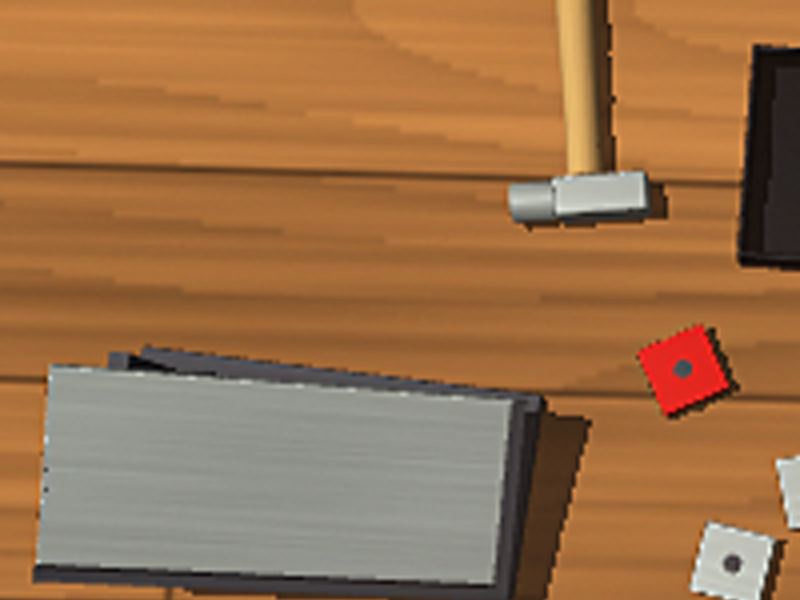

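View pics/c2.png

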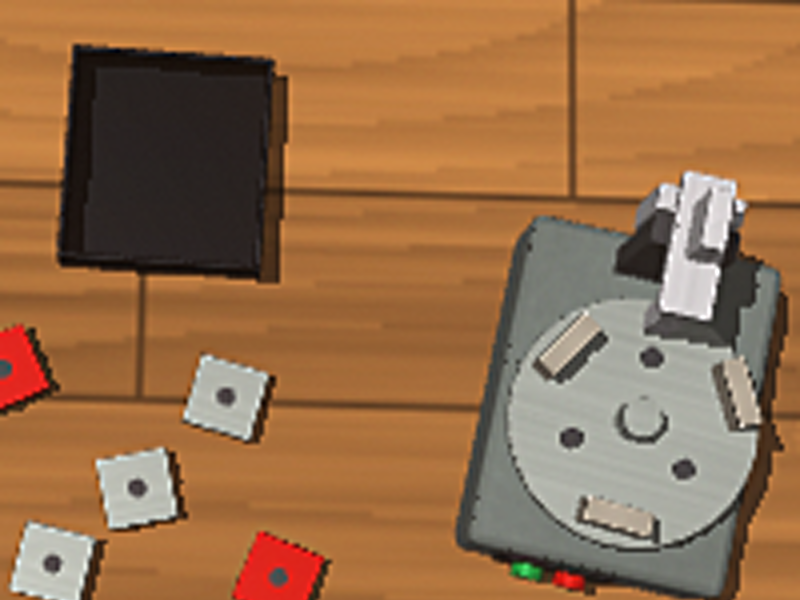

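View pics/c3.png

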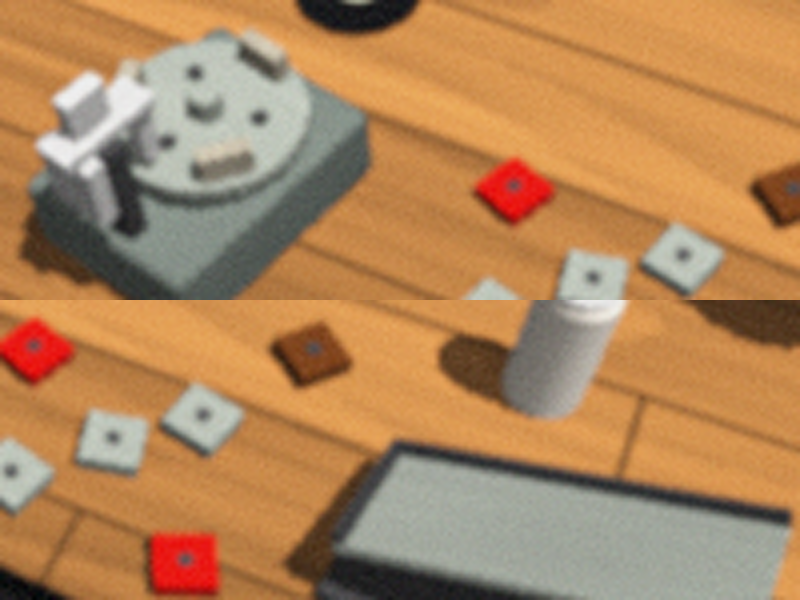

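```bash
cat > m1.py <<'E'
from h import *
S=load("s0");T=load("t0")
c1=lambda u,v:(T,50+u/4-.375,110+v/4-.375); c2=lambda u,v:(T,220+u/4-.375,110+v/4-.375)
c3=lambda u,v:(S,160+u/4-.375,165+v/4-.375); c4=lambda u,v:(S,280+u/4-.375,200+(v-300)/4-.375)
P={"sqA":(c2(226,396),c4(12,470)),"sqB":(c2(137,488),c4(112,437)),"sqC":(c2(53,563),c4(203,414)),
"nest0":(c1(495,585),c4(395,460)),"nestY":(c1(37,566),c4(787,527)),"hub":(c2(642,412),c3(205,97)),
"tab":(c2(716,220),c3(85,92)),"barin":(c2(687,316),c3(138,85)),"barout":(c2(710,175),c3(55,148))}
if __name__=="__main__":
    for k,o in P.items(): x,e=tri(*o); print(k,np.round(x,4),*e, "r",round(float(np.hypot(*x[:2])),3))
    for k,uv,z in(("nestX",c1(515,402),.062),("nestXY",c1(50,367),.137)): print(k,np.round(atz(*uv,z),4))
    for uv in((75,45),(272,60),(262,278),(60,264)): print("tray",np.round(atz(*c2(*uv),.03),4))
E
python3 m1.py
```

```text
sqA [ 0.5504 -0.0519  0.0146] [-0.  0.] [-0. -0.] r 0.553
sqB [0.4908 0.0022 0.014 ] [ 0.3 -0.1] [0.2 0. ] r 0.491
sqC [0.4422 0.0541 0.0143] [-0.  0.] [-0. -0.] r 0.446
nest0 [0.4257 0.1978 0.0229] [ 0.8 -0.2] [ 0.7 -0. ] r 0.469
nestY [0.4286 0.4418 0.1043] [ 0.4 -0.1] [ 0.4 -0. ] r 0.615
hub [ 0.5339 -0.293   0.1131] [-0.3  0.1] [-0.3 -0.1] r 0.609
tab [ 0.628  -0.3117  0.2025] [-0.6  0.3] [-0.5 -0.1] r 0.701
barin [ 0.5821 -0.3066  0.1663] [ 0.1 -0. ] [0.1 0. ] r 0.658
barout [ 0.6605 -0.3175  0.1767] [ 0. -0.] [0. 0.] r 0.733
nestX [0.5346 0.1854 0.062 ]
nestXY [0.5387 0.4302 0.137 ]
tray [0.7739 0.0507 0.03  ]
tray [ 0.7677 -0.0763  0.03  ]
tray [ 0.6245 -0.0728  0.03  ]
tray [0.63   0.0552 0.03  ]
```

Run:
```python
from h import *
to([.45,.38,.33],2.977);to([.55,.05,.33],2.977);to([.59,-.29,.33],2.977)
```

```text
shift [-352.1 -177.4  -99.3] rot [-0.002 -0.    -0.064]
shift [-524.3 -476.1  -98.6] rot [-0.002 -0.    -0.064]
shift [-640.4 -798.2  -97.9] rot [-0.002 -0.    -0.064]
```

Request:
move_arm --pt "-88 -44 -25 0 0 -0.02 1" --pt "-120 -60 -40 0 0 -0.03 1" --pt "-160 -80 -60 0 0 -0.04 1" --pt "-200 -100 -80 0 0 -0.06 1" --pt "-235 -120 -98 0 0 -0.06 1" --pt "-270 -136 -98 0 0 -0.06 1" --pt "-305 -154 -98 0 0 -0.06 1" --pt "-340 -170 -98 0 0 -0.06 1"

```text
time: 0.77
position: [0.3935, 0.4273, 0.3231]
orientation: [-3.14, 0.0, 2.973]
wrist_force: [0.3, -0.6, -0.8]
finger_gap: 0.0853
```

Request:
move_arm --pt "-180 -300 0 0 0 0 1" --pt "-180 -300 0 0 0 0 1" --pt "-180 -300 0 0 0 0 1" --pt "-180 -300 0 0 0 0 1" --pt "-180 -300 0 0 0 0 1" --pt "-180 -300 0 0 0 0 1" --pt "-180 -300 0 0 0 0 1" --pt "-180 -300 0 0 0 0 1"

```text
time: 1.43
position: [0.5141, 0.1163, 0.3232]
orientation: [-3.14, -0.0, 2.973]
wrist_force: [0.9, 0.1, 1.0]
finger_gap: 0.0856
```

Run:
```python
from h import *
st(); to([.59,-.29,.33],2.977); print(robot.get_image("wrist")["hand_eye"])
```

```text
time 1.4333
joint_positions [-0.3402  0.3415  0.1075  1.6321 -0.0378  1.1709  1.1785]
position [0.5141 0.1163 0.3232]
orientation [-3.1402e+00 -3.0000e-04  2.9735e+00]
wrist_force [0.908  0.1466 0.9789]
finger_gap 0.0856
shift [-142.8 -387.8   -6.3] rot [-0.001 -0.    -0.004]
[[-6.91442699e-04 -9.56814844e-01 -2.90697225e-01  7.45296714e-02]
 [ 9.99999214e-01 -9.65647622e-04  7.99814388e-04 -8.21730411e-05]
 [-1.04598536e-03 -2.90696443e-01  9.56814759e-01 -1.42216551e-01]
 [ 0.00000000e+00  0.00000000e+00  0.00000000e+00  1.00000000e+00]]
```

Request:
move_arm --pt "-120 -370 -10 0 0 0 1" --pt "-120 -370 -10 0 0 0 1" --pt "-120 -370 -10 0 0 0 1" --pt "-120 -370 -10 0 0 0 1" --pt "-120 -370 -10 0 0 0 1" --pt "-120 -370 -10 0 0 0 1" --pt "-120 -370 -10 0 0 0 1" --pt "-120 -370 -10 0 0 0 1"

```text
time: 2.15
position: [0.5581, -0.2134, 0.335]
orientation: [-3.132, 0.004, 2.957]
wrist_force: [0.5, 0.7, 0.5]
finger_gap: 0.0855
```

Run:
```python
from h import *
snap("wrist","w1"); st()
cv2.imwrite("pics/w1v.png",cv2.resize(cv2.imread("pics/w1.png"),(800,600),interpolation=cv2.INTER_CUBIC))
```

```text
time 2.2
joint_positions [ 0.203   0.4597  0.2222  1.4195 -0.082   1.263   1.7982]
position [ 0.5564 -0.2261  0.3348]
orientation [-3.1202  0.0059  2.9423]
wrist_force [-0.173  -7.3868  1.7193]
finger_gap 0.0853
```

View pics/w1v.png

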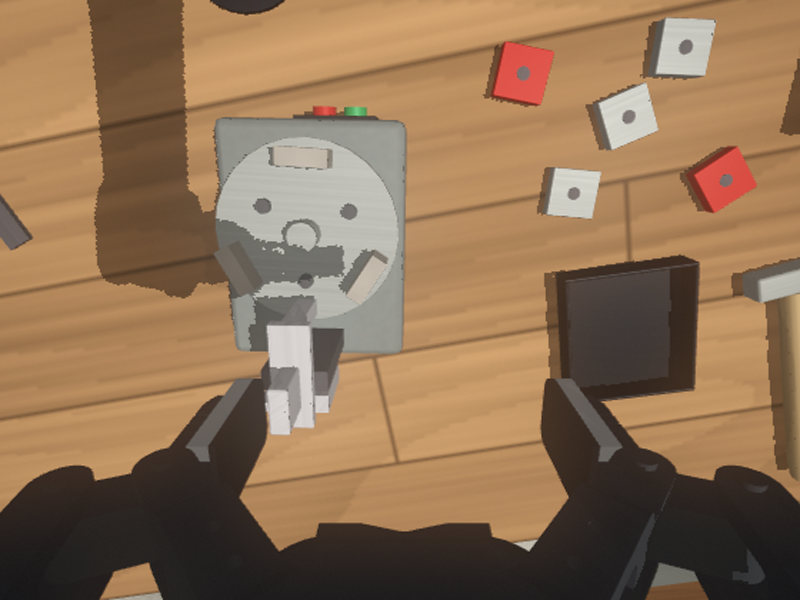

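Run:
```python
from h import *
to([.60,-.31,.32],2.96)
```

```text
shift [-59.2 -73.3  16.7] rot [-0.021  0.006 -0.018]
```

Request:
move_arm --pt "-30 -40 10 -0.02 0.006 -0.018 1" --pt "-59 -73 16 -0.02 0.006 -0.018 1" --pt "-59 -73 16 -0.02 0.006 -0.018 1" --pt "-59 -73 16 -0.02 0.006 -0.018 1" --pt "-59 -73 16 -0.02 0.006 -0.018 1"

```text
time: 2.62
position: [0.5993, -0.3105, 0.3187]
orientation: [-3.141, -0.004, 2.958]
wrist_force: [-0.0, 0.6, 0.7]
finger_gap: 0.0853
```

Run:
```python
from h import *
st();snap("wrist","w2"); st()
cv2.imwrite("pics/w2v.png",cv2.resize(cv2.imread("pics/w2.png"),(800,600),interpolation=cv2.INTER_CUBIC))
```

```text
time 2.6167
joint_positions [ 0.3364  0.6107  0.2127  1.197  -0.1224  1.3494  1.9259]
position [ 0.5993 -0.3105  0.3187]
orientation [-3.1407 -0.0036  2.9578]
wrist_force [-0.0473  0.5742  0.7217]
finger_gap 0.0853
time 2.6667
joint_positions [ 0.3349  0.6089  0.2114  1.1976 -0.1227  1.3494  1.926 ]
position [ 0.5998 -0.3087  0.3196]
orientation [ 3.1415e+00 -2.2000e-03  2.9603e+00]
wrist_force [ 0.7746 -0.1066 -0.2851]
finger_gap 0.0853
```

View pics/w2v.png

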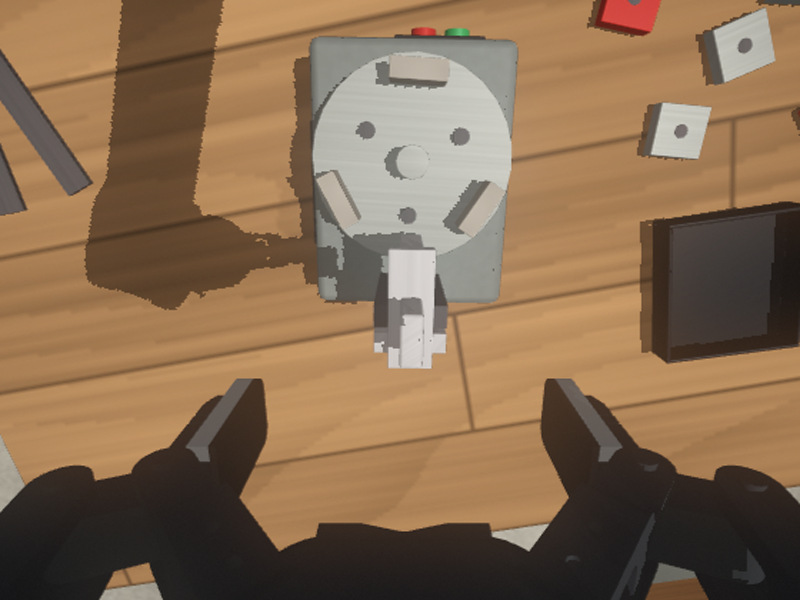

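Run:
```python
from h import *
W=load("w2"); f=lambda u,v,z:atz(W,u*.7-.15,v*.7-.15,z)[:2]
h=f(412,160,.104)
c=[f(*p,.170) for p in((390,250),(434,250),(433,368),(388,368))]
i=(c[0]+c[1])/2;o=(c[2]+c[3])/2
print("hub",h,"in",i,"out",o,"len",np.linalg.norm(o-i),"w",np.linalg.norm(c[0]-c[1]))
print("yaws",np.arctan2(*(o-i)[::-1]),np.arctan2(*(o-h)[::-1]),np.arctan2(*(i-h)[::-1]),"dist",np.linalg.norm(i-h),np.linalg.norm(o-h))
print("tabtop corners",[np.round(f(*p,.206),4) for p in((402,340),(424,340),(424,364),(402,364))],"tabbase",f(413,315,.17))
y=np.arctan2(*(o-h)[::-1]); t=h+.1*np.array([np.cos(y),np.sin(y)]); print("tab pred",t)
for dx in(-.017,.017):
  for dy in(-.007,.007):
    for z in(.17,.206):
      q=t+Rn.from_euler('z',y).as_matrix()[:2,:2]@[dx,dy]; print(dx,dy,z,np.round((proj(W,[*q,z])+.15)/.7))
# tri with top/scene
from m1 import P
print(tri(*P["hub"][:],(W,412*.7-.15,160*.7-.15)))
```

```text
hub [ 0.53096139 -0.29142453] in [ 0.58342915 -0.3020958 ] out [ 0.66277909 -0.31751358] len 0.08083391265458219 w 0.02755915884885733
yaws -0.19190984106857104 -0.1953924632755822 -0.20065029631026213 dist 0.053541964044455395 0.13437464641915617
tabtop corners [array([ 0.6275, -0.3166]), array([ 0.6299, -0.3041]), array([ 0.6449, -0.3067]), array([ 0.6425, -0.3194])] tabbase [ 0.6258663  -0.30912752]
tab pred [ 0.62905854 -0.31083969]
-0.017 -0.007 0.17 [401. 295.]
-0.017 -0.007 0.206 [400. 313.]
-0.017 0.007 0.17 [423. 295.]
-0.017 0.007 0.206 [425. 313.]
0.017 -0.007 0.17 [400. 344.]
0.017 -0.007 0.206 [400. 367.]
0.017 0.007 0.17 [421. 344.]
0.017 0.007 0.206 [424. 368.]
(array([ 0.53278462, -0.29259941,  0.11301827]), [array([-0.5,  0.6]), array([ 0.1, -0.2]), array([-0.7,  2.1])])
```

Run:
```python
from h import *
to([.629,-.311,.176],2.947)
```

```text
shift [-29.4   3.  143.6] rot [ 0.    -0.002  0.013]
```

Request:
move_arm --pt "-15 2 20 0 0 0.013 1" --pt "-29 3 50 0 0 0.013 1" --pt "-29 3 80 0 0 0.013 1" --pt "-29 3 110 0 0 0.013 1" --pt "-29 3 132 0 0 0.013 1" --pt "-29 3 143 0 0 0.013 1" --pt "-29 3 143 0 0 0.013 1" --pt "-29 3 143 0 0 0.013 1"

```text
time: 3.33
position: [0.6293, -0.3099, 0.1777]
orientation: [3.141, -0.001, 2.949]
wrist_force: [0.4, 0.9, -0.0]
finger_gap: 0.0856
```

Request:
move_arm --pt "0 0 0 0 0 0 0" --pt "0 0 0 0 0 0 0" --pt "0 0 0 0 0 0 0" --pt "0 0 0 0 0 0 0" --pt "0 0 0 0 0 0 0" --pt "0 0 0 0 0 0 0" --pt "0 0 0 0 0 0 0" --pt "0 0 0 0 0 0 0" --newtons 70

```text
time: 4.0
position: [0.6293, -0.3107, 0.1782]
orientation: [-3.141, -0.0, 2.948]
wrist_force: [-0.2, -0.8, 2.4]
finger_gap: 0.0129
```

Request:
move_arm --pt "0 0 -15 0 0 0 0" --pt "0 0 -40 0 0 0 0" --pt "0 0 -70 0 0 0 0" --pt "0 0 -100 0 0 0 0" --pt "0 0 -120 0 0 0 0" --pt "0 0 -120 0 0 0 0"

```text
time: 4.5
position: [0.6311, -0.3114, 0.303]
orientation: [-3.139, 0.009, 2.949]
wrist_force: [1.4, -0.4, -0.6]
finger_gap: 0.0129
```

Run:
```python
from h import *
st();to([.708,-.011,.29],2.947);to([.708,-.011,.082],2.947)
```

```text
time 4.5
joint_positions [ 0.3258  0.6662  0.2116  1.1353 -0.1335  1.3438  1.8999]
position [ 0.6311 -0.3114  0.303 ]
orientation [-3.1388  0.0087  2.9485]
wrist_force [ 1.3936 -0.3913 -0.5877]
finger_gap 0.0129
shift [-17.7 309.6  12.3] rot [-0.003  0.009  0.002]
shift [-15.9 310.2 220.3] rot [-0.003  0.009  0.002]
```

Request:
move_arm --pt "-2 30 2 0 0 0 0" --pt "-4 70 4 0 0 0 0" --pt "-6 110 6 0 0 0 0" --pt "-8 150 8 0 0 0 0" --pt "-10 190 10 0 0 0 0" --pt "-13 230 12 0 0 0 0" --pt "-16 270 12 0 0 0 0" --pt "-18 300 12 0 0 0 0"

```text
time: 5.17
position: [0.7056, -0.0144, 0.2865]
orientation: [3.141, 0.002, 2.953]
wrist_force: [1.0, 0.4, -2.7]
finger_gap: 0.0129
```

Run:
```python
from h import *
snap("wrist","w3");st();to([.708,-.011,.085],2.947)
cv2.imwrite("pics/w3v.png",cv2.resize(cv2.imread("pics/w3.png"),(800,600),interpolation=cv2.INTER_CUBIC))
```

```text
time 5.2167
joint_positions [-0.1131  0.6833  0.1936  1.147  -0.1351  1.3196  1.4639]
position [ 0.7072 -0.0046  0.286 ]
orientation [3.1322e+00 1.8000e-03 2.9635e+00]
wrist_force [ 1.1728  8.561  -2.464 ]
finger_gap 0.0127
shift [ -1.6  -8.  200.9] rot [0.009 0.002 0.016]
```

View pics/w3v.png

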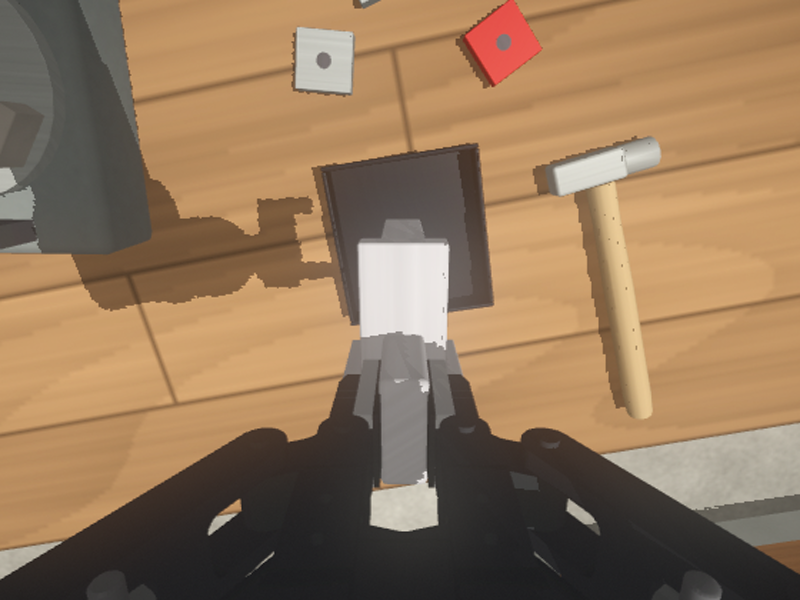

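Request:
move_arm --pt "-2 -8 20 0.009 0 0.016 0" --pt "-2 -8 55 0.009 0 0.016 0" --pt "-2 -8 90 0.009 0 0.016 0" --pt "-2 -8 125 0.009 0 0.016 0" --pt "-2 -8 155 0.009 0 0.016 0" --pt "-2 -8 180 0.009 0 0.016 0" --pt "-2 -8 195 0.009 0 0.016 0" --pt "-2 -8 198 0.009 0 0.016 0"

```text
time: 5.88
position: [0.7034, -0.0108, 0.0808]
orientation: [-3.14, -0.012, 2.947]
wrist_force: [-1.6, 0.4, -3.5]
finger_gap: 0.0126
```

Request:
move_arm --pt "0 0 5 0 0 0 0" --pt "0 0 8 0 0 0 0" --pt "0 0 10 0 0 0 0" --pt "0 0 11 0 0 0 0"

```text
time: 6.22
position: [0.7043, -0.0118, 0.0781]
orientation: [-3.141, -0.008, 2.947]
wrist_force: [-10.9, 0.7, 29.3]
finger_gap: 0.0128
```

Request:
move_arm --pt "0 0 -3 0 0 0 1" --pt "0 0 -3 0 0 0 1" --pt "0 0 -3 0 0 0 1" --pt "0 0 -3 0 0 0 1" --pt "0 0 -20 0 0 0 1" --pt "0 0 -55 0 0 0 1" --pt "0 0 -95 0 0 0 1" --pt "0 0 -130 0 0 0 1"

```text
time: 6.88
position: [0.7052, -0.0117, 0.2085]
orientation: [-3.14, -0.009, 2.947]
wrist_force: [0.9, -0.1, 0.2]
finger_gap: 0.0851
```

Run:
```python
from h import *
st(); b=snap("top","t1")
# expected tool track points for wheel
i=b["color"][100:300,180:430,::-1]
cv2.imwrite("pics/t1v.png",cv2.resize(i,None,fx=3,fy=3,interpolation=cv2.INTER_CUBIC)[:600,:800])
```

```text
time 6.8833
joint_positions [-0.1108  0.7373  0.1942  1.2605 -0.1416  1.1663  1.467 ]
position [ 0.7052 -0.0117  0.2085]
orientation [-3.1402 -0.0092  2.9468]
wrist_force [ 0.8603 -0.1394  0.243 ]
finger_gap 0.0851
```

View pics/t1v.png

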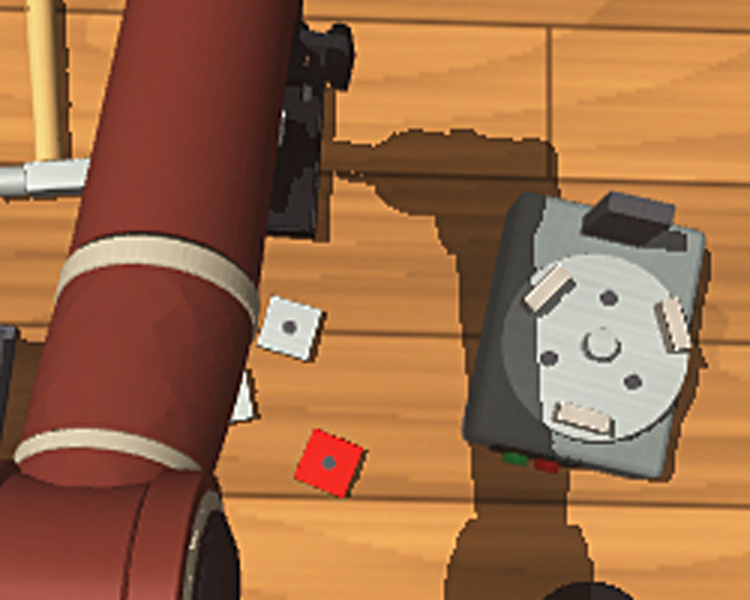

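Run:
```python
from h import *
to([.486,-.220,.20],2.947)
```

```text
shift [ 179.4 -247.2   16.3] rot [ 0.001  0.007 -0.   ]
```

Request:
move_arm --pt "24 -33 -20 0 0 0 0" --pt "48 -66 -20 0 0.003 0 0" --pt "72 -99 -20 0 0.007 0 0" --pt "97 -134 -10 0 0.007 0 0" --pt "121 -167 0 0 0.007 0 0" --pt "145 -200 10 0 0.007 0 0" --pt "169 -233 16 0 0.007 0 0" --pt "179 -247 16 0 0.007 0 0"

```text
time: 7.6
position: [0.481, -0.2234, 0.1983]
orientation: [-3.141, -0.006, 2.941]
wrist_force: [-1.0, -0.8, -0.0]
finger_gap: 0.0002
```

Run:
```python
from h import *
st(); to([.486,-.220,.107],2.947)
snap("wrist","w4")
cv2.imwrite("pics/w4v.png",cv2.resize(cv2.imread("pics/w4.png"),(800,600),interpolation=cv2.INTER_CUBIC))
```

```text
time 7.6
joint_positions [ 0.2522  0.4754  0.2074  1.8137 -0.1208  0.8707  1.8863]
position [ 0.481  -0.2234  0.1983]
orientation [-3.141  -0.0062  2.9413]
wrist_force [-1.0435 -0.8463 -0.026 ]
finger_gap 0.0002
shift [-4.8  4.4 91.3] rot [-0.001 -0.006 -0.006]
```

View pics/w4v.png

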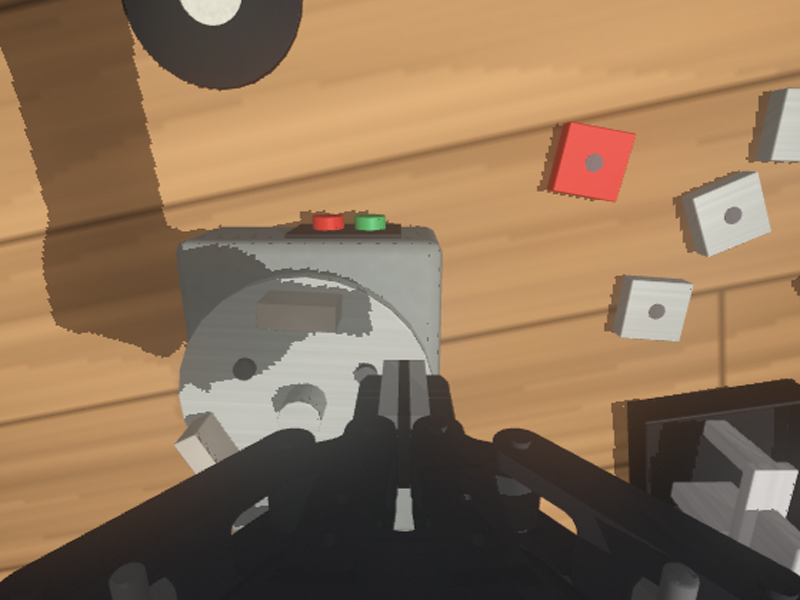

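The saddle stands in the tray, seen at lower right around (740,480). The wheel is free, with block B at (300,312).

Request:
move_arm --pt "-5 4 25 0 -0.006 -0.006 0" --pt "-5 4 55 0 -0.006 -0.006 0" --pt "-5 4 80 0 -0.006 -0.006 0" --pt "-5 4 91 0 -0.006 -0.006 0" --pt "-5 4 91 0 -0.006 -0.006 0"

```text
time: 8.07
position: [0.4812, -0.223, 0.1042]
orientation: [-3.14, -0.009, 2.941]
wrist_force: [-0.2, 0.3, -0.1]
finger_gap: 0.0002
```

Request:
move_arm --pt "0 -8 0 0 0 0 0" --pt "0 -20 0 0 0 0 0" --pt "0 -36 0 0 0 0 0" --pt "0 -56 0 0 0 0 0" --pt "0 -78 0 0 0 0 0" --pt "0 -100 0 0 0 0 0" --pt "4 -122 0 0 0 0 0" --pt "12 -145 -10 0 0 0 0"

```text
time: 8.73
position: [0.4402, -0.3647, 0.1145]
orientation: [-3.139, -0.009, 2.941]
wrist_force: [0.7, 0.0, 0.1]
finger_gap: 0.0001
```

Request:
move_arm --pt "10 -5 -30 0 0 0 0" --pt "10 -5 -65 0 0 0 0" --pt "10 -5 -100 0 0 0 0" --pt "10 -5 -130 0 0 0 0"

```text
time: 9.07
position: [0.4299, -0.3701, 0.2485]
orientation: [-3.136, -0.005, 2.938]
wrist_force: [1.6, -0.8, -0.0]
finger_gap: 0.0002
```

```bash
cat > w.py <<'E'
from h import *
import sys
st(); a=snap("wrist","wa"); b=snap("wrist","wb"); 
cv2.imwrite("pics/wab.png",np.hstack([cv2.resize(x["color"][:,:,::-1],(400,300)) for x in(a,b)]))
E
python3 w.py
```

```text
time 9.0667
joint_positions [ 0.5423  0.4734  0.1938  1.6482 -0.0944  1.0314  2.1315]
position [ 0.4299 -0.3701  0.2485]
orientation [-3.1365 -0.005   2.9384]
wrist_force [ 1.562  -0.8482 -0.0402]
finger_gap 0.0002
```

View pics/wab.png

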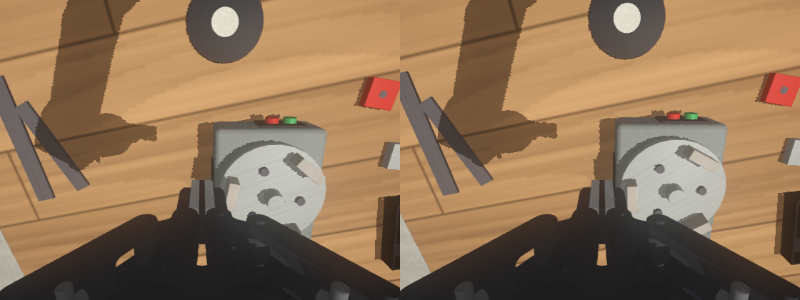

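The wheel is turning: its block moved from (310,165) to (303,158) within 0.05 s. The top view of the squares is clear now, so I'll measure them with image code.

```bash
cat > sq.py <<'E'
from h import *
def squares(im,zt=.015,lo=400,hi=6000,show=True):
    c=im["color"].astype(int); sat=c.max(2)-c.min(2)
    m=((sat<40)&(c.min(2)>110)).astype(np.uint8)
    m=cv2.morphologyEx(m,cv2.MORPH_CLOSE,np.ones((5,5))); out=[]
    for k in cv2.findContours(m,cv2.RETR_EXTERNAL,cv2.CHAIN_APPROX_NONE)[0]:
        if cv2.contourArea(k)<150: continue
        b=cv2.boxPoints(cv2.minAreaRect(k)); w=np.array([atz(im,*p,zt) for p in b])
        e=[np.linalg.norm(w[i]-w[(i+1)%4]) for i in range(4)]; ctr=w.mean(0)
        if not(.035<min(e) and max(e)<.058): continue
        d=w[1]-w[0]; y=np.arctan2(d[1],d[0]); y=(y+np.pi/4)%(np.pi/2)-np.pi/4
        out.append((ctr,y)); print("sq ctr",np.round(ctr[:2],4),"yaw",round(y,3),"edges",np.round(np.array(e)*1000,0),"px",np.round(b.mean(0)))
    return out
if __name__=="__main__":
    import sys; squares(snap("top",sys.argv[1]));
E
python3 - <<'E'
from sq import *
print("t0");squares(load("t0"));print("now");squares(snap("top","t2"))
W=load("w4")
for u,v in((656,311),(733,215)): print(np.round(atz(W,u*.7,v*.7,.015),4))
to([.50,0,.25],1.3)
E
```

```text
t0
sq ctr [ 0.2873 -0.3068] yaw 0.019 edges [37. 36. 37. 36.] px [376. 316.]
sq ctr [0.4422 0.0546] yaw -0.228 edges [44. 44. 44. 44.] px [233. 250.]
sq ctr [0.4902 0.0031] yaw 0.223 edges [44. 43. 43. 43.] px [254. 232.]
sq ctr [ 0.5501 -0.0514] yaw -0.263 edges [44. 44. 44. 44.] px [276. 209.]
now
sq ctr [ 0.2873 -0.3068] yaw 0.019 edges [37. 36. 37. 36.] px [376. 316.]
sq ctr [0.4419 0.0549] yaw -0.207 edges [44. 45. 44. 44.] px [232. 251.]
sq ctr [0.4902 0.0031] yaw 0.223 edges [44. 43. 43. 43.] px [254. 232.]
sq ctr [ 0.5501 -0.0515] yaw -0.263 edges [44. 44. 44. 44.] px [276. 209.]
[ 0.5514 -0.0498  0.015 ]
[0.4918 0.0054 0.015 ]
shift [  7.1 376.7  -3.8] rot [-0.006  0.005  1.64 ]
```

Run:
```python
from h import *
to([.5505,-.051,.20],1.308)
```

```text
shift [-52.7 337.2  46.4] rot [-0.006  0.005  1.632]
```

Request:
move_arm --pt "-5 40 -4 0 0 0.12 0.8" --pt "-10 80 -4 0 0 0.24 0.8" --pt "-20 120 -4 0 0 0.36 0.8" --pt "-30 160 -4 0 0 0.48 0.8" --pt "-40 200 -4 0 0 0.6 0.8" --pt "-45 240 -4 0 0 0.72 0.8" --pt "-50 280 -4 0 0 0.84 0.8" --pt "-53 320 -4 0 0 0.96 0.8"

```text
time: 9.88
position: [0.5476, -0.0665, 0.2499]
orientation: [-3.136, 0.006, 1.973]
wrist_force: [0.5, -0.9, 0.6]
finger_gap: 0.0681
```

Run:
```python
from h import *
st();to([.5505,-.051,.20],1.308)
```

```text
time 9.8833
joint_positions [-0.1897  0.4655  0.4047  1.6934 -0.1989  1.0262  0.6822]
position [ 0.5476 -0.0665  0.2499]
orientation [-3.1359  0.0056  1.9728]
wrist_force [ 0.5207 -0.9261  0.5623]
finger_gap 0.0681
shift [13.4  9.1 49.7] rot [-0.004  0.007  0.665]
```

Request:
move_arm --pt "3 2 20 0 0 0.12 0.8" --pt "6 4 40 0 0 0.24 0.8" --pt "9 6 60 0 0 0.36 0.8" --pt "12 8 80 -0.004 0.005 0.48 0.8" --pt "13 9 100 -0.004 0.007 0.6 0.8" --pt "13 9 120 -0.004 0.007 0.665 0.8" --pt "13 9 140 -0.004 0.007 0.665 0.8" --pt "13 9 150 -0.004 0.007 0.665 0.8"

```text
time: 10.55
position: [0.5483, -0.0524, 0.0968]
orientation: [-3.137, 0.002, 1.307]
wrist_force: [0.4, -0.5, -0.1]
finger_gap: 0.0679
```

Run:
```python
from h import *
st();to([.5505,-.051,-.001],1.308)
```

```text
time 10.55
joint_positions [-0.246   0.6809  0.4778  1.8653 -0.4575  0.7109  0.2317]
position [ 0.5483 -0.0524  0.0968]
orientation [-3.1369e+00  1.9000e-03  1.3074e+00]
wrist_force [ 0.3587 -0.5446 -0.0781]
finger_gap 0.0679
shift [ 2.1  2.2 97.8] rot [-0.005  0.002 -0.001]
```

Request:
move_arm --pt "2 2 25 -0.005 0.002 0 0.8" --pt "2 2 50 -0.005 0.002 0 0.8" --pt "2 2 75 -0.005 0.002 0 0.8" --pt "2 2 92 -0.005 0.002 0 0.8" --pt "2 2 97 -0.005 0.002 0 0.8" --pt "2 2 97 -0.005 0.002 0 0.8"

```text
time: 11.05
position: [0.5493, -0.0516, -0.0014]
orientation: [-3.139, 0.001, 1.307]
wrist_force: [-0.1, 0.7, 0.5]
finger_gap: 0.0687
```

Request:
move_arm --pt "0 0 0 0 0 0 0" --pt "0 0 0 0 0 0 0" --pt "0 0 0 0 0 0 0" --pt "0 0 0 0 0 0 0" --pt "0 0 0 0 0 0 0" --pt "0 0 0 0 0 0 0" --newtons 60

```text
time: 11.55
position: [0.5503, -0.052, -0.0001]
orientation: [3.141, 0.0, 1.307]
wrist_force: [-0.9, -0.6, 6.3]
finger_gap: 0.0434
```

Request:
move_arm --pt "0 0 -20 0 0 0 0" --pt "0 0 -55 0 0 0 0" --pt "0 0 -95 0 0 0 0" --pt "0 0 -135 0 0 0 0" --pt "0 0 -175 0 0 0 0" --pt "0 0 -190 0 0 0 0"

```text
time: 12.05
position: [0.5524, -0.0526, 0.1953]
orientation: [3.133, -0.001, 1.307]
wrist_force: [0.4, 0.1, -2.3]
finger_gap: 0.0435
```

```bash
cat > nest.py <<'E'
from m1 import *
from scipy.optimize import least_squares
def frame(yaw):
    sx,sy=np.sin(np.radians([15,17])); nz=np.sqrt(1-sx*sx-sy*sy)
    # rows: world z in nest axes = (sx,sy,nz)
    y=np.array([0,np.sqrt(1-sy*sy),sy]); xx=-sx*sy/np.sqrt(1-sy*sy); x=np.array([np.sqrt(1-sx*sx-xx*xx),xx,sx])
    return Rn.from_euler('z',yaw).as_matrix()@np.column_stack([x,y,np.cross(x,y)])
obs=[((0,0),c1(495,585)),((0,.255),c1(37,566)),((.115,0),c1(513,402)),((.115,.255),c1(50,367)),((0,0),c4(398,460)),((0,.255),c4(785,527)),((.115,0),c4(335,547))]
def res(p,o=obs): 
    R=frame(p[3]); return np.concatenate([proj(i,p[:3]+R@[a,b,0])-[u,v] for (a,b),(i,u,v) in o])
r=least_squares(res,[.43,.2,.032,0],loss="soft_l1"); p=r.x
if __name__=="__main__":
    print(p,np.round(res(p).reshape(-1,2),1)); print(frame(p[3]).round(3))
def tool(x,y,z,flip=False):
    "TCP world pos & Rotation for nest point, tool y along +nest x"
    F=frame(p[3]); G=np.column_stack([F[:,1],F[:,0],-F[:,2]]); return p[:3]+F@[x,y,z],Rn.from_matrix(G)
def go(x,y,z):
    P,G=tool(x,y,z); s=robot.sense(); R=Rn.from_euler('xyz',s["orientation"])
    print("goal",P.round(4),"shift",np.round(R.inv().apply(P-s["position"])*1000,1),"rot",np.round((R.inv()*G).as_rotvec(),3))
E
python3 nest.py
python3 - <<'E'
from nest import *
st(); go(.055,.03,.10); go(.055,.03,.003)
i=load("t2"); cv2.imwrite("pics/chk.png",i["color"][:,:,::-1])
E
```

```text
[ 0.42566503  0.19800061  0.02765854 -0.01139139] [[ 0.3 -0.3]
 [ 0.8  0. ]
 [-0.  -0.5]
 [ 0.5  0.2]
 [ 0.3 -0.9]
 [ 0.6  0.4]
 [ 1.7 -0.1]]
[[ 0.962  0.011 -0.274]
 [-0.09   0.956 -0.278]
 [ 0.259  0.292  0.921]]
time 12.05
joint_positions [-0.3104  0.5556  0.5715  1.7701 -0.3689  0.915   0.1544]
position [ 0.5524 -0.0526  0.1953]
orientation [ 3.1329e+00 -1.2000e-03  1.3066e+00]
wrist_force [ 0.4394  0.1368 -2.3389]
finger_gap 0.0435
goal [0.4515 0.1939 0.1427] shift [ 211.5 -162.2   51.4] rot [-0.224  0.327 -0.207]
goal [0.4781 0.2209 0.0534] shift [ 244.4 -144.4  140.9] rot [-0.224  0.327 -0.207]
```

Request:
move_arm --pt "27 -20 0 -0.02 0.03 -0.02 0" --pt "54 -40 0 -0.05 0.08 -0.05 0" --pt "81 -60 5 -0.08 0.12 -0.08 0" --pt "108 -81 12 -0.12 0.17 -0.11 0" --pt "135 -102 20 -0.15 0.22 -0.14 0" --pt "162 -124 30 -0.18 0.27 -0.17 0" --pt "188 -145 40 -0.21 0.31 -0.2 0" --pt "211 -162 48 -0.224 0.327 -0.207 0"

```text
time: 12.72
position: [0.4478, 0.1937, 0.1453]
orientation: [2.87, -0.296, 1.56]
wrist_force: [-0.3, 0.8, -2.0]
finger_gap: 0.0432
```

Run:
```python
from nest import *
st(); go(.055,.03,.10); go(.055,.03,.02); go(.055,.03,.006); snap("wrist","w5"); print(atz(load("t0"),180*.7,445*.7,.13)); 
cv2.imwrite("pics/w5v.png",cv2.resize(cv2.imread("pics/w5.png"),(800,600),interpolation=cv2.INTER_CUBIC))
for q in((0,0),(0,.255),(.115,0)):
  print(q,(proj(load("w5"),p[:3]+frame(p[3])@[*q,0])/.7).round())
```

```text
time 12.7167
joint_positions [-0.3048  0.4046 -0.0556  2.2798 -0.9992  0.1748  0.5617]
position [0.4478 0.1937 0.1453]
orientation [ 2.8705 -0.2962  1.5599]
wrist_force [-0.3272  0.7953 -1.9888]
finger_gap 0.0432
goal [0.4515 0.1939 0.1427] shift [-0.5  2.9  3.4] rot [-0.003  0.     0.001]
goal [0.4734 0.2162 0.0691] shift [-0.5  3.1 83.4] rot [-0.003  0.     0.001]
goal [0.4772 0.2201 0.0562] shift [-0.5  3.2 97.4] rot [-0.003  0.     0.001]
[0.29929606 0.27361482 0.13      ]
(0, 0) [312. 347.]
(0, 0.255) [ 277. -233.]
(0.115, 0) [517. 347.]
```

View pics/w5v.png

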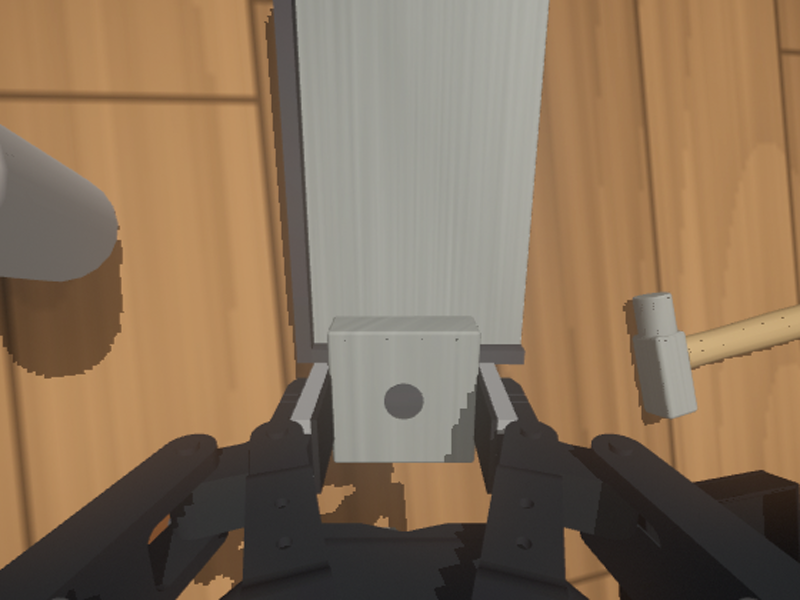

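Request:
move_arm --pt "0 3 20 0 0 0 0" --pt "0 3 45 0 0 0 0" --pt "0 3 70 0 0 0 0" --pt "0 3 86 0 0 0 0" --pt "0 3 92 0 0 0 0" --pt "0 3 94 0 0 0 0" --pt "0 3 95 0 0 0 0"

```text
time: 13.35
position: [0.48, 0.2284, 0.0714]
orientation: [2.905, -0.292, 1.567]
wrist_force: [0.5, -0.6, -2.2]
finger_gap: 0.0436
```

Run:
```python
from nest import *
st(); go(.055,.03,.004)
```

```text
time 13.35
joint_positions [-0.2043  0.6156 -0.2654  2.2043 -1.3604  0.0149  0.9218]
position [0.48   0.2284 0.0714]
orientation [ 2.9051 -0.2917  1.5666]
wrist_force [ 0.4876 -0.5782 -2.2309]
finger_gap 0.0436
goal [0.4778 0.2206 0.0543] shift [-12.3  -5.4  13.2] rot [-0.04   0.003  0.008]
```

The arm runs into joint limits (j5, j6) near the low corner. It has more room further up the plate, so I'll release there and let the squares slide.

Run:
```python
from nest import *
go(.06,.17,.06)
```

```text
goal [0.4688 0.3385 0.1481] shift [127.5  -1.5 -43.5] rot [-0.04   0.003  0.008]
```

Request:
move_arm --pt "2 0 -15 0 0 0 0" --pt "15 0 -40 -0.005 0 0 0" --pt "40 0 -43 -0.01 0 0 0" --pt "65 0 -43 -0.02 0 0 0" --pt "90 0 -43 -0.03 0 0.004 0" --pt "115 0 -43 -0.04 0.003 0.008 0" --pt "127 -1 -43 -0.04 0.003 0.008 0" --pt "127 -1 -43 -0.04 0.003 0.008 0"

```text
time: 14.02
position: [0.4668, 0.343, 0.1492]
orientation: [2.867, -0.3, 1.568]
wrist_force: [0.6, -0.1, -2.6]
finger_gap: 0.0432
```

Run:
```python
from nest import *
st(); go(.06,.17,.006)
```

```text
time 14.0167
joint_positions [-0.9047  0.5119  0.3871  2.0838 -1.0121  0.316   0.2885]
position [0.4668 0.343  0.1492]
orientation [ 2.8674 -0.3004  1.5677]
wrist_force [ 0.6458 -0.1326 -2.5813]
finger_gap 0.0432
goal [0.4836 0.3535 0.0984] shift [-5.   2.2 54.2] rot [-0.002 -0.006  0.007]
```

Request:
move_arm --pt "-5 2 12 0 -0.006 0.007 0" --pt "-5 2 26 0 -0.006 0.007 0" --pt "-5 2 40 0 -0.006 0.007 0" --pt "-5 2 48 0 -0.006 0.007 0" --pt "-5 2 52 0 -0.006 0.007 0" --pt "-5 2 54 0 -0.006 0.007 0" --pt "-5 2 54 0 -0.006 0.007 0"

```text
time: 14.6
position: [0.4833, 0.3523, 0.0985]
orientation: [2.871, -0.296, 1.557]
wrist_force: [-0.1, 0.0, -1.8]
finger_gap: 0.0436
```

Run:
```python
from nest import *
st(); go(.06,.17,.006)
```

```text
time 14.6
joint_positions [-0.7689  0.605   0.1992  2.0689 -1.1565  0.1949  0.4326]
position [0.4833 0.3523 0.0985]
orientation [ 2.8705 -0.2961  1.5574]
wrist_force [-0.0671  0.038  -1.7648]
finger_gap 0.0436
goal [0.4836 0.3535 0.0984] shift [1.1 0.1 0.5] rot [-0.002  0.001 -0.002]
```

Request:
move_arm --pt "0 0 1 0 0 0 0" --pt "0 0 2 0 0 0 0" --pt "0 0 3 0 0 0 0"

```text
time: 14.85
position: [0.4843, 0.353, 0.0963]
orientation: [2.87, -0.296, 1.557]
wrist_force: [-0.1, 0.2, -2.5]
finger_gap: 0.0433
```

Request:
move_arm --pt "0 0 1 0 0 0 0" --pt "0 0 2 0 0 0 0" --pt "0 0 3 0 0 0 0" --pt "0 0 3 0 0 0 0"

```text
time: 15.18
position: [0.4849, 0.3535, 0.0956]
orientation: [2.868, -0.299, 1.558]
wrist_force: [-7.4, -6.2, 14.0]
finger_gap: 0.0433
```

Request:
move_arm --pt "0 0 -1 0 0 0 0.85" --pt "0 0 -1 0 0 0 0.85" --pt "0 0 -1 0 0 0 0.85" --pt "0 0 -1 0 0 0 0.85" --pt "0 0 -15 0 0 0 0.85" --pt "0 0 -40 0 0 0 0.85" --pt "0 0 -65 0 0 0 0.85" --pt "0 0 -70 0 0 0 0.85"

```text
time: 15.85
position: [0.4667, 0.3337, 0.1628]
orientation: [2.864, -0.3, 1.558]
wrist_force: [-0.0, -0.4, 0.1]
finger_gap: 0.0726
```

Run:
```python
from nest import *
st(); a=snap("scene","s1"); snap("wrist","w6")
i=a["color"][200:350,300:500,::-1]; cv2.imwrite("pics/s1v.png",cv2.resize(i,(800,600),interpolation=cv2.INTER_CUBIC))
to([.4902,.0035,.20],1.571+.223)
```

```text
time 15.85
joint_positions [-0.9327  0.4878  0.4418  2.087  -0.981   0.3461  0.2604]
position [0.4667 0.3337 0.1628]
orientation [ 2.8645 -0.3004  1.5581]
wrist_force [-0.0095 -0.3625  0.1262]
finger_gap 0.0726
shift [-304.4   63.6 -122.1] rot [ 0.308 -0.265 -0.273]
```

View pics/s1v.png

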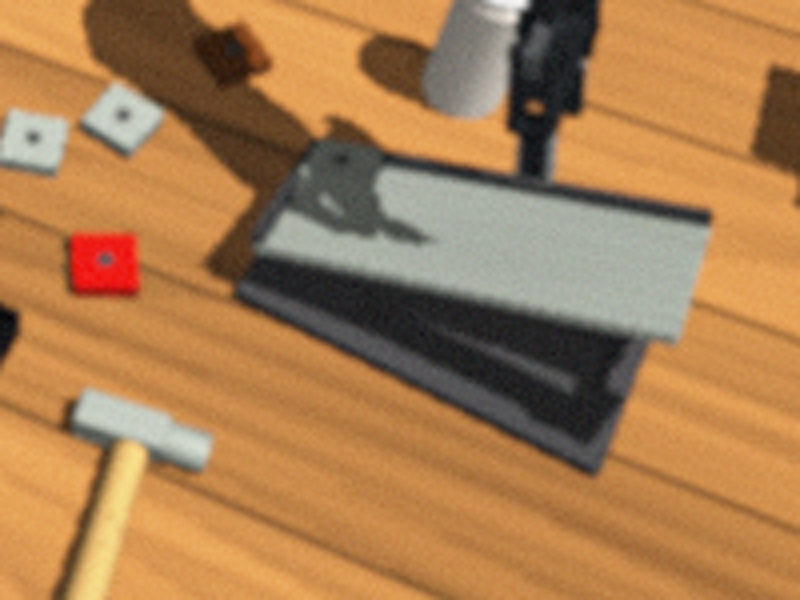

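The first square slid into the corner; its hole shows at (342,160). Next is square B.

Request:
move_arm --pt "-30 6 -25 0.03 -0.02 -0.02 0.8" --pt "-70 14 -50 0.07 -0.06 -0.06 0.8" --pt "-110 23 -75 0.11 -0.1 -0.1 0.8" --pt "-150 31 -95 0.16 -0.14 -0.14 0.8" --pt "-190 40 -110 0.2 -0.18 -0.18 0.8" --pt "-230 48 -120 0.25 -0.22 -0.22 0.8" --pt "-268 56 -122 0.29 -0.25 -0.25 0.8" --pt "-304 64 -122 0.308 -0.265 -0.273 0.8"

```text
time: 16.62
position: [0.4905, 0.0136, 0.2015]
orientation: [-3.141, 0.001, 1.799]
wrist_force: [1.6, 0.8, -0.0]
finger_gap: 0.0681
```

Run:
```python
from sq import *
st(); squares(snap("wrist","w7")); to([.4905,.0035,-.0005],1.571+.223)
```

```text
time 16.6167
joint_positions [-0.5575  0.485   0.7137  1.9269 -0.4066  0.878   0.5931]
position [0.4905 0.0136 0.2015]
orientation [-3.1410e+00  8.0000e-04  1.7991e+00]
wrist_force [ 1.6281  0.8121 -0.0425]
finger_gap 0.0681
sq ctr [0.4913 0.0063] yaw 0.228 edges [44. 46. 46. 46.] px [282. 190.]
sq ctr [0.4428 0.0573] yaw -0.269 edges [45. 44. 46. 46.] px [245. 129.]
shift [2.900e+00 1.000e-01 2.013e+02] rot [-0.001  0.01  -0.008]
```

Request:
move_arm --pt "3 0 30 0 0.01 -0.008 0.8" --pt "4 0 65 0 0.01 -0.008 0.8" --pt "4 0 100 0 0.01 -0.008 0.8" --pt "4 0 135 0 0.01 -0.008 0.8" --pt "4 0 165 0 0.01 -0.008 0.8" --pt "4 0 185 0 0.01 -0.008 0.8" --pt "4 0 197 0 0.01 -0.008 0.8" --pt "4 0 200 0 0.01 -0.008 0.8"

```text
time: 17.33
position: [0.4883, 0.0049, -0.0027]
orientation: [-3.134, -0.002, 1.793]
wrist_force: [0.2, -0.8, -0.3]
finger_gap: 0.0681
```

Request:
move_arm --pt "0 0 0 0 0 0 0.8" --pt "0 0 0 0 0 0 0" --pt "0 0 0 0 0 0 0" --pt "0 0 0 0 0 0 0" --pt "0 0 0 0 0 0 0" --pt "0 0 0 0 0 0 0"

```text
time: 17.83
position: [0.4897, 0.0051, -0.0016]
orientation: [-3.138, -0.001, 1.794]
wrist_force: [1.1, 0.2, 5.0]
finger_gap: 0.0439
```

Request:
move_arm --pt "0 0 -20 0 0 0 0" --pt "0 0 -55 0 0 0 0" --pt "0 0 -95 0 0 0 0" --pt "0 0 -135 0 0 0 0" --pt "0 0 -175 0 0 0 0" --pt "0 0 -210 0 0 0 0" --pt "0 0 -220 0 0 0 0"

```text
time: 18.42
position: [0.4925, 0.0042, 0.2232]
orientation: [3.137, -0.0, 1.793]
wrist_force: [0.3, -0.1, -1.4]
finger_gap: 0.0434
```

Run:
```python
from nest import *
st(); go(.06,.17,.07);go(.06,.17,.003)
```

```text
time 18.4167
joint_positions [-0.5657  0.4625  0.7517  1.8972 -0.3923  0.929   0.5949]
position [0.4925 0.0042 0.2232]
orientation [ 3.1371e+00 -1.0000e-04  1.7933e+00]
wrist_force [ 0.3005 -0.0603 -1.4245]
finger_gap 0.0434
goal [0.4661 0.3357 0.1573] shift [329.1  47.   66.1] rot [-0.301  0.261  0.272]
goal [0.4844 0.3543 0.0957] shift [343.2  68.8 127.9] rot [-0.301  0.261  0.272]
```

Request:
move_arm --pt "30 3 0 -0.02 0.02 0.02 0" --pt "70 9 5 -0.06 0.05 0.05 0" --pt "110 15 15 -0.1 0.09 0.09 0" --pt "150 21 25 -0.14 0.13 0.13 0" --pt "190 27 35 -0.18 0.16 0.17 0" --pt "230 33 45 -0.23 0.2 0.21 0" --pt "270 39 55 -0.27 0.24 0.25 0" --pt "305 45 62 -0.301 0.261 0.272 0"

```text
time: 19.08
position: [0.466, 0.3126, 0.159]
orientation: [2.872, -0.296, 1.557]
wrist_force: [0.9, 0.8, -2.6]
finger_gap: 0.0432
```

Run:
```python
from nest import *
st(); go(.06,.17,.05);go(.06,.17,.005)
```

```text
time 19.0833
joint_positions [-0.8981  0.4823  0.4454  2.1135 -1.0263  0.3543  0.3451]
position [0.466  0.3126 0.159 ]
orientation [ 2.8723 -0.296   1.5569]
wrist_force [ 0.8937  0.7896 -2.6168]
finger_gap 0.0432
goal [0.4715 0.3412 0.1389] shift [21.7 -2.4 27.9] rot [-0.004  0.001 -0.002]
goal [0.4839 0.3538 0.0975] shift [21.7 -2.2 72.9] rot [-0.004  0.001 -0.002]
```

Request:
move_arm --pt "12 -1 10 0 0 0 0" --pt "21 -2 25 -0.004 0 0 0" --pt "21 -2 42 -0.004 0 0 0" --pt "21 -2 58 -0.004 0 0 0" --pt "21 -2 67 -0.004 0 0 0" --pt "21 -2 71 -0.004 0 0 0" --pt "21 -2 73 -0.004 0 0 0" --pt "21 -2 75 -0.004 0 0 0"

```text
time: 19.75
position: [0.4846, 0.3528, 0.095]
orientation: [2.869, -0.295, 1.556]
wrist_force: [0.1, 0.8, -2.2]
finger_gap: 0.0431
```

Run:
```python
from nest import *
st(); go(.06,.17,.003)
```

```text
time 19.75
joint_positions [-0.7876  0.6152  0.2264  2.0688 -1.2242  0.205   0.4953]
position [0.4846 0.3528 0.095 ]
orientation [ 2.869  -0.2949  1.556 ]
wrist_force [ 0.0935  0.8305 -2.1636]
finger_gap 0.0431
goal [0.4844 0.3543 0.0957] shift [ 1.6 -0.1 -0.3] rot [-0.     0.003 -0.003]
```

Close to contact, about 2 mm off; release.

Request:
move_arm --pt "0 0 1 0 0 0 0" --pt "0 0 1 0 0 0 0.85" --pt "0 0 1 0 0 0 0.85" --pt "0 0 1 0 0 0 0.85" --pt "0 0 -10 0 0 0 0.85" --pt "0 0 -35 0 0 0 0.85" --pt "0 0 -65 0 0 0 0.85" --pt "0 0 -70 0 0 0 0.85"

```text
time: 20.42
position: [0.4666, 0.3331, 0.1636]
orientation: [2.864, -0.298, 1.556]
wrist_force: [-0.1, 0.5, 0.3]
finger_gap: 0.0729
```

Run:
```python
from h import *
st();to([.4425,.056,.20],1.571-.25)
```

```text
time 20.4167
joint_positions [-0.9639  0.493   0.4866  2.0876 -1.0095  0.3637  0.2856]
position [0.4666 0.3331 0.1636]
orientation [ 2.8635 -0.298   1.5564]
wrist_force [-0.0935  0.4891  0.2622]
finger_gap 0.0729
shift [-254.5   12.6 -117.3] rot [ 0.24  -0.327  0.191]
```

Request:
move_arm --pt "-30 2 -35 0.03 -0.04 0.02 0.8" --pt "-65 4 -65 0.06 -0.09 0.05 0.8" --pt "-100 6 -90 0.1 -0.14 0.08 0.8" --pt "-140 8 -110 0.14 -0.19 0.11 0.8" --pt "-180 10 -117 0.18 -0.24 0.14 0.8" --pt "-220 12 -117 0.22 -0.3 0.17 0.8" --pt "-248 12 -117 0.24 -0.327 0.191 0.8" --pt "-254 12 -117 0.24 -0.327 0.191 0.8"

```text
time: 21.08
position: [0.4426, 0.0507, 0.1996]
orientation: [3.14, 0.004, 1.312]
wrist_force: [0.2, -0.7, -0.1]
finger_gap: 0.0686
```

Run:
```python
from sq import *
st(); squares(snap("wrist","w8")); to([.4425,.056,-.0005],1.571-.25)
```

```text
time 21.0833
joint_positions [-0.8003  0.4742  0.9188  2.0449 -0.4944  0.8576  0.1419]
position [0.4426 0.0507 0.1996]
orientation [3.14   0.0042 1.3125]
wrist_force [ 0.2291 -0.7343 -0.0942]
finger_gap 0.0686
sq ctr [0.4432 0.0578] yaw -0.225 edges [44. 46. 46. 46.] px [281. 176.]
shift [  4.2  -0.7 200. ] rot [ 0.001  0.002 -0.008]
```

Request:
move_arm --pt "3 0 30 0 0 0.01 0.8" --pt "5 0 65 0 0 0.015 0.8" --pt "5 0 100 0 0 0.015 0.8" --pt "5 0 135 0 0 0.015 0.8" --pt "5 0 165 0 0 0.015 0.8" --pt "5 0 185 0 0 0.015 0.8" --pt "5 0 196 0 0 0.015 0.8" --pt "5 0 199 0 0 0.015 0.8"

```text
time: 21.8
position: [0.4427, 0.058, -0.0011]
orientation: [-3.139, 0.002, 1.3]
wrist_force: [-0.6, -1.1, 0.2]
finger_gap: 0.0685
```

Request:
move_arm --pt "0 0 0 0 0 0 0.8" --pt "0 0 0 0 0 0 0" --pt "0 0 0 0 0 0 0" --pt "0 0 0 0 0 0 0" --pt "0 0 0 0 0 0 0" --pt "0 0 0 0 0 0 0"

```text
time: 22.3
position: [0.4436, 0.0586, -0.0001]
orientation: [-3.141, -0.0, 1.3]
wrist_force: [-0.1, 0.7, 6.0]
finger_gap: 0.0434
```

Request:
move_arm --pt "0 0 -20 0 0 0 0" --pt "0 0 -55 0 0 0 0" --pt "0 0 -95 0 0 0 0" --pt "0 0 -135 0 0 0 0" --pt "0 0 -175 0 0 0 0" --pt "0 0 -210 0 0 0 0" --pt "0 0 -220 0 0 0 0"

```text
time: 22.88
position: [0.4457, 0.058, 0.2243]
orientation: [3.134, -0.004, 1.3]
wrist_force: [0.5, -0.7, -2.1]
finger_gap: 0.0433
```

Run:
```python
from nest import *
st(); go(.06,.175,.07);go(.06,.175,.003)
```

```text
time 22.8833
joint_positions [-0.8501  0.4475  0.9662  2.0069 -0.4685  0.9159  0.092 ]
position [0.4457 0.058  0.2243]
orientation [ 3.1345 -0.0038  1.2999]
wrist_force [ 0.549  -0.7471 -2.1481]
finger_gap 0.0433
goal [0.4661 0.3405 0.1588] shift [277.4 -56.4  66.1] rot [-0.225  0.325 -0.215]
goal [0.4845 0.3591 0.0971] shift [300.  -44.2 128. ] rot [-0.225  0.325 -0.215]
```

Request:
move_arm --pt "30 -5 0 -0.02 0.03 -0.02 0" --pt "68 -13 5 -0.05 0.08 -0.05 0" --pt "106 -21 15 -0.08 0.12 -0.08 0" --pt "144 -29 25 -0.12 0.17 -0.11 0" --pt "182 -37 35 -0.15 0.22 -0.14 0" --pt "218 -44 48 -0.18 0.27 -0.17 0" --pt "250 -51 58 -0.21 0.31 -0.2 0" --pt "277 -56 64 -0.225 0.325 -0.215 0"

```text
time: 23.55
position: [0.4631, 0.3405, 0.1581]
orientation: [2.872, -0.295, 1.56]
wrist_force: [-0.6, -0.9, -2.1]
finger_gap: 0.0432
```

Run:
```python
from nest import *
st(); go(.06,.175,.005)
```

```text
time 23.55
joint_positions [-0.9886  0.5093  0.5054  2.0834 -1.0334  0.3756  0.2986]
position [0.4631 0.3405 0.1581]
orientation [ 2.8721 -0.2952  1.5603]
wrist_force [-0.5822 -0.9398 -2.064 ]
finger_gap 0.0432
goal [0.4839 0.3585 0.099 ] shift [ 0.3  3.4 65.2] rot [-0.005  0.001  0.001]
```

Request:
move_arm --pt "0 3 15 0 0 0 0" --pt "0 3 30 0 0 0 0" --pt "0 3 45 0 0 0 0" --pt "0 3 56 0 0 0 0" --pt "0 3 62 0 0 0 0" --pt "0 3 65 0 0 0 0" --pt "0 3 67 0 0 0 0" --pt "0 3 68 0 0 0 0"

```text
time: 24.22
position: [0.4844, 0.3584, 0.0969]
orientation: [2.872, -0.296, 1.559]
wrist_force: [-5.2, -3.3, 9.6]
finger_gap: 0.0436
```

Request:
move_arm --pt "0 0 1 0 0 0 0" --pt "0 0 1 0 0 0 0.85" --pt "0 0 1 0 0 0 0.85" --pt "0 0 1 0 0 0 0.85" --pt "0 0 -10 0 0 0 0.85" --pt "0 0 -35 0 0 0 0.85" --pt "0 0 -65 0 0 0 0.85" --pt "0 0 -90 0 0 0 0.85"

```text
time: 24.88
position: [0.4599, 0.3329, 0.1811]
orientation: [2.871, -0.295, 1.559]
wrist_force: [1.4, 0.4, 0.6]
finger_gap: 0.0726
```

Run:
```python
from nest import *
st();to([.45,-.25,.30],2.5)
snap("scene","s2"); snap("wrist","w9")
```

```text
time 24.8833
joint_positions [-1.0377  0.4722  0.5815  2.0777 -0.9572  0.4257  0.2315]
position [0.4599 0.3329 0.1811]
orientation [ 2.8714 -0.2953  1.5589]
wrist_force [1.3931 0.3766 0.589 ]
finger_gap 0.0726
shift [-523.1   72.8 -273.9] rot [ 0.387 -0.146 -0.968]
```

Request:
move_arm --pt "-20 5 -40 0.05 0 -0.1 0.85" --pt "-55 10 -75 0.1 -0.03 -0.2 0.85" --pt "-90 15 -100 0.15 -0.06 -0.3 0.85" --pt "-130 20 -120 0.2 -0.08 -0.4 0.85" --pt "-168 25 -140 0.25 -0.1 -0.5 0.85" --pt "-206 30 -155 0.3 -0.12 -0.6 0.85" --pt "-244 35 -170 0.34 -0.14 -0.7 0.85" --pt "-282 40 -180 0.37 -0.146 -0.8 0.85"

```text
time: 25.65
position: [0.4479, 0.0254, 0.2766]
orientation: [3.124, -0.024, 2.342]
wrist_force: [0.4, -0.1, -0.2]
finger_gap: 0.0723
```

Run:
```python
from h import *
st();to([.45,-.22,.30],2.5)
```

```text
time 25.65
joint_positions [-0.6323  0.3085  0.7271  1.9155 -0.2742  1.0162  0.99  ]
position [0.4479 0.0254 0.2766]
orientation [ 3.1243 -0.0242  2.3417]
wrist_force [ 0.3964 -0.1024 -0.249 ]
finger_gap 0.0723
shift [-176.9 -169.   -30.6] rot [ 0.019 -0.023 -0.159]
```

Request:
move_arm --pt "-25 -24 -5 0 0 0 0.85" --pt "-50 -48 -10 0 0 0 0.85" --pt "-75 -72 -15 0 0 0 0.85" --pt "-100 -96 -20 0 0 0 0.85" --pt "-125 -120 -25 0 0 0 0.85" --pt "-150 -144 -30 0 0 0 0.85" --pt "-176 -168 -30 0 0 0 0.85" --pt "-176 -168 -30 0 0 0 0.85"

```text
time: 26.32
position: [0.4485, -0.2272, 0.2997]
orientation: [3.128, -0.018, 2.33]
wrist_force: [-0.9, -0.4, 0.1]
finger_gap: 0.0728
```

Run:
```python
from nest import *
st(); t=snap("top","t3"); s=snap("scene","s3"); w=snap("wrist","w10"); t2=snap("top","t4")
k=lambda i,x,y,w,h,W,H: cv2.resize(i["color"][y:y+h,x:x+w,::-1],(W,H),interpolation=cv2.INTER_CUBIC)
cv2.imwrite("pics/fin.png",np.vstack([np.hstack([k(t,50,180,150,100,400,267),k(s,340,220,150,100,400,267)]),np.hstack([k(t,220,100,200,167,400,333),cv2.resize(w["color"][:,:,::-1],(400,333))])]))
d=np.abs(t["color"].astype(int)-t2["color"])[140:270,340:420].max(); print("wheel px diff",d)
F=frame(p[3])
for n in range(3):
    X=p[:3]+F@[.0225,.0225+.045*n,.015]; a=proj(t,X);b=proj(s,X)
    print("expected hole in fin.png: top",((a-[50,180])*2.667).round(),"scene",((b-[340,220])*2.667+[400,0]).round())
```

```text
time 26.3167
joint_positions [-0.0925  0.3985  0.77    1.739  -0.3189  1.1454  1.5359]
position [ 0.4485 -0.2272  0.2997]
orientation [ 3.1285 -0.0185  2.33  ]
wrist_force [-0.8649 -0.3608  0.0928]
finger_gap 0.0728
wheel px diff 220
expected hole in fin.png: top [308. 181.] scene [519.  53.]
expected hole in fin.png: top [256. 178.] scene [562.  61.]
expected hole in fin.png: top [203. 176.] scene [606.  70.]
```

View pics/fin.png

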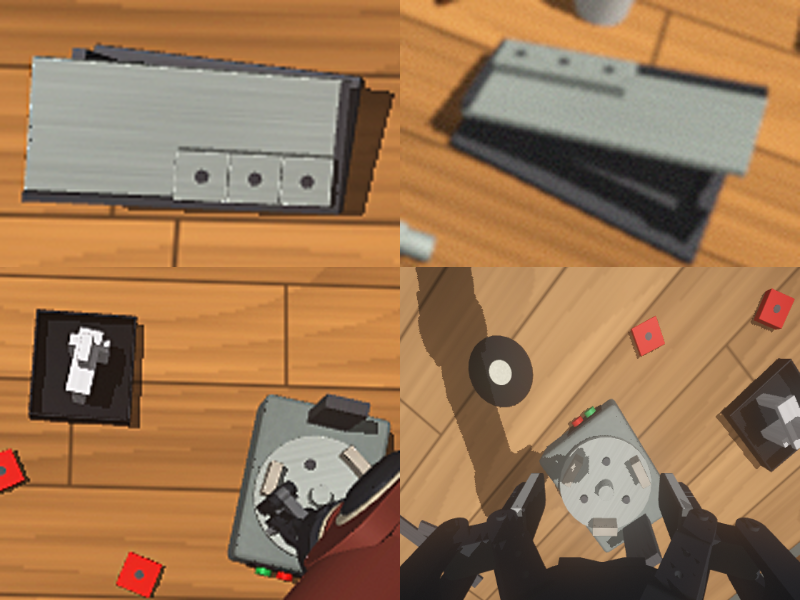

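All three holes lie within about 1 crop pixel of where a closed row puts them, and the saddle stands in the tray. Next I check that the wheel has stopped and nothing is still moving.

Request:
move_arm --pt "0 0 -20 0 0 0 0.85" --pt "0 0 -20 0 0 0 0.85" --pt "0 0 -20 0 0 0 0.85" --pt "0 0 -20 0 0 0 0.85" --pt "0 0 -20 0 0 0 0.85" --pt "0 0 -20 0 0 0 0.85" --pt "0 0 -20 0 0 0 0.85" --pt "0 0 -20 0 0 0 0.85"

```text
time: 27.18
position: [0.4505, -0.2176, 0.3183]
orientation: [3.124, -0.026, 2.344]
wrist_force: [0.5, 0.6, 0.6]
finger_gap: 0.0726
```

Run:
```python
from h import *
st(); ims=[snap("wrist",f"q{i}")["color"].astype(int) for i in range(10)]
r=(slice(150,300),slice(150,280))
for i in(1,3,5,7,9): print(i,[round(float(np.abs(ims[i]-ims[j])[r].mean()),2) for j in(0,i-1)])
t=snap("top","t5")["color"].astype(int); print("nest diff",np.abs(t-load("t3")["color"])[180:280,50:200].mean(),np.abs(t-load("t3")["color"])[110:170,225:300].mean()); st()
```

```text
time 27.1833
joint_positions [-0.1116  0.3792  0.7716  1.7076 -0.305   1.1961  1.5171]
position [ 0.4505 -0.2176  0.3183]
orientation [ 3.1237 -0.0265  2.3437]
wrist_force [0.533  0.5766 0.6346]
finger_gap 0.0726
1 [0.66, 0.66]
3 [1.16, 0.57]
5 [1.36, 0.42]
7 [1.47, 0.38]
9 [1.48, 0.38]
nest diff 0.6355555555555555 0.6419259259259259
time 27.7333
joint_positions [-0.1115  0.3789  0.7717  1.7071 -0.305   1.1962  1.517 ]
position [ 0.4506 -0.2178  0.3186]
orientation [ 3.1234 -0.026   2.3437]
wrist_force [0.3306 0.1942 0.2124]
finger_gap 0.0723
```

Request:
move_arm --pt "0 0 0 0 0 0 0.85" --pt "0 0 0 0 0 0 0.85" --pt "0 0 0 0 0 0 0.85" --pt "0 0 0 0 0 0 0.85" --pt "0 0 0 0 0 0 0.85" --pt "0 0 0 0 0 0 0.85" --pt "0 0 0 0 0 0 0.85" --pt "0 0 0 0 0 0 0.85"

```text
time: 28.4
position: [0.4506, -0.2178, 0.3186]
orientation: [3.123, -0.026, 2.344]
wrist_force: [-0.9, 0.1, -0.8]
finger_gap: 0.0729
```

Request:
move_arm --pt "0 0 0 0 0 0 0.85" --pt "0 0 0 0 0 0 0.85" --pt "0 0 0 0 0 0 0.85" --pt "0 0 0 0 0 0 0.85" --pt "0 0 0 0 0 0 0.85" --pt "0 0 0 0 0 0 0.85" --pt "0 0 0 0 0 0 0.85" --pt "0 0 0 0 0 0 0.85"

```text
time: 29.07
position: [0.4507, -0.2178, 0.3187]
orientation: [3.123, -0.026, 2.344]
wrist_force: [0.4, 0.8, 0.0]
finger_gap: 0.0725
```

Run:
```python
from h import *
a=load("q9");b=snap("wrist","q10"); r=(slice(150,300),slice(150,280)); st()
d=np.abs(a["color"].astype(int)-b["color"]); print(d[r].mean(), d[0:140].mean(), (d[r].max(2)>40).mean(),(d[:140].max(2)>40).mean())
t=snap("top","t6")["color"].astype(int); print(np.abs(t-load("t3")["color"])[180:280,50:200].mean())
```

```text
time 29.1167
joint_positions [-0.1115  0.3789  0.7717  1.707  -0.305   1.1962  1.517 ]
position [ 0.4507 -0.2178  0.3187]
orientation [ 3.1234 -0.0259  2.3437]
wrist_force [-0.5941  0.2694 -0.6403]
finger_gap 0.0728
0.37056410256410255 0.35128826530612245 0.0003076923076923077 3.826530612244898e-05
0.6293777777777778
```

```bash
python3 -c "
from station import robot
print(robot.sign_off())"
```

```text
the job is handed in; nothing more can be done
None
```

I handed the job in at about 29 s on the robot's clock. `robot.sign_off()` gives no verdict, so this rests on my own last checks.

**What I did**
- **Saddle:** I lifted it off its bracket and stood it in the tray.
- **Wheel:** I pushed one block round with the closed fingers and pulled clear. Two frames taken after the hand was clear showed it spinning at roughly 4 rad/s, an estimate. I did not watch the full coast.
- **Squares:** Three steel squares were there. I released each one flat high on the tilted plate and let it slide to the low corner. The look-alikes, hammer, disc and can were not touched.

**Last checks**
- **Row:** The three squares' holes lie within about 1 mm of where a closed row from the corner puts them.
- **Saddle:** It stands in the tray near the centre.
- **Wheel:** Frames about 1.4 s apart showed no motion above the noise.
- **Robot:** The hand was clear of everything, with only noise on the wrist force.

**What disagreed or went wrong**
- **Plate height:** My camera fit put the plate's corner at 28 mm instead of the stated 32 mm. I allowed for this and felt for contact when placing the first square.
- **Joint limits:** Placing the first square right in the corner brought j5 to its limit (it read -1.3604 against -1.36) and j6 close to its own. I moved up the plate and released there instead. No fault was reported.

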